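# Lock the thickness setting of a dough press

### The arm

A 7-joint arm with a two-finger parallel gripper is mounted at the origin on a cart in front of the work surface, level with it; the furniture and walls round the work are solid. World frame = base frame: x ahead of the robot, y to its left, z up, the work surface at z = 0. Lengths are in mm, angles in rad, forces in N, time in s.
With the tool pointing down it reaches from about 400 to 850 mm from the base axis. Payload 4.4 kg.
Tool frame: the origin (TCP) lies between the finger pads; the fingertips stand 25 mm ahead of it and the grasp point (between the pads) lies 6 mm ahead of it; z points along the fingers, y is the line along which they close (so a half turn about z gives the same grasp; the last joint's range is limited). The gripper opens to 94 mm and grips with 3 to 60 N. Pads are 16 mm wide; open, the fingers measure 119 mm over their backs; the gripper's body (75 mm by 177 mm) begins 78 mm behind the grasp point.
Start: joints at [1.052, 0.628, 0.038, 1.517, -0.027, 0.996, -0.02], TCP at [284.394, -584.498, 230.478] pointing down, gripper open.
Joint ranges: [-3.06, 3.06], [-0.37, 2.12], [-1.25, 1.32], [0.18, 2.47], [-1.1, 4.24], [0.23, 1.98], [-2.94, 2.94]. Speed limits (rad/s): [2.57, 2.57, 3.14, 3.14, 3.14, 3.14, 3.14].

### API

Orientations are given as a unit quaternion [w, x, y, z].
In Python, from cell import get_obs, capture, hand_in, boxes_of gives the robot as it stands.
- The arm moves only by the shell command python3 -m handwheel 'ROWS'. ROWS is JSON, a list of rows, each a list of 7 numbers: the finger opening in mm, from 0 to 94, then the shift along the world's x, y, z in mm, then the turn, a rotation vector about the world's x, y, z in rad. A call has 1 to 12 rows; each row is the pose to reach, as a shift and turn from the pose commanded when the call began; what a row does not reach only later rows make up. A row lasts 1/12 s, in which the tool goes at most 41.7 mm and 7.16 degrees, less where a joint would pass 70% of its speed; a pose out of reach is approached as far as the arm can. A call with a gripper value outside its range is refused whole. The fingers move at their own pace and stop on an object; the grip force is fixed at half the most. Time passes only in rows, so rows that repeat a pose let the fingers close. It gives the time, the measured TCP pose, the force and the opening at its end, in the units of the state.
- get_obs(): the state, without advancing time (a new reading comes with each control period).
- capture(name): name is "side" or "top"; returns a dict with "img" (480x640x3 uint8, blue, green, red), "camera_matrix" (3x3 intrinsics, pixels), "pose" (4x4, takes a point from camera to world coordinates). Camera axes: x right, y up, looking along -z (the intrinsics and any distortion apply to the point x, -y, -z); pixel columns grow to the right and rows downward; lengths in mm; the calibration is good to about 2 mm. A picture is of the moment at which its call begins. There is no depth.
- hand_in(): hands the job in, once; it reports no verdict.
Trained networks look in the newest picture that a camera, given by its name, has taken for a name from the list of things; names that differ only in an ending like _2 or _b are one class to them, and where a whole thing is asked for, a point or a joint stands for the part that bears it (a point fixed in the world has none). Each returns a list of dicts, best first, with "conf" (0 to 1); they miss things now and then, are a little off and sometimes report something else, mostly with a low value. They report only what shows in the picture. A call takes as long as a camera call.
- boxes_of(camera, target): "uv" ([column, row] in pixels, amid what is visible of it).
The state is a dict: "t": time; "q": joint angles; "qd": joint speeds; "tau": joint torques, N m; "ee_pos": TCP position; "eef_rot": TCP orientation; "ft_force": force on the tool from outside, world axes, zero at the start; "wrist_torque": the same for the moment, N m; "finger_gap": finger opening in mm.
Only numpy, scipy, OpenCV 4.12 (cv2) and the standard library are available. Lean on these libraries where they do the work, as an engineer would, in place of code of your own. Each camera call takes 0.05 s, during which the arm holds its last target. There are 200 camera calls.

### The job

The small dough press has been set to its gauge block, but the three-armed red locknut on top is loose and drags the spindle round with it when it is turned. Slip the square key over the spindle's head with its arm on the left of the rear post, so that the post stops the spindle from following, and turn the locknut clockwise until it is firmly tight, about 15 to 18 N at the grip of an arm, without forcing it. Then lift the key off and lay it flat on the counter, draw the gauge block out from between the plates and lay it flat on the counter too, both clear of the press, with the setting unchanged and the things around left alone.

Things in the scene. Friction and masses are not known exactly. Their poses are not given: they have to be found in the camera images.
- press: grey C-frame dough press, fixed, 197 mm tall, base 190 x 130 mm (x -80 to 110). Origin: on the counter, on the spindle's axis; x to its back, y to its left, z up. The head, 44 mm wide, ends in a 62 mm round boss, top z 129. Two round 110 mm plates: fixed lower one's top at z 44; the upper one, carried by the spindle, clears the gauge block by 0.3 mm. Fixed black-ball lever at right, to y -92, z 54
- post_top (a point): top of the press's round steel rear post, 26 mm in diameter, 85 mm behind the spindle's axis (press x), 197 mm above the counter; it rises past the head, and the key's arm can lean against it
- spindle_head (a point): foot of the spindle's square head, on its axis, 166 mm above the counter: top of a 42 mm round collar on which the key rests. Head 24 mm square, 14 mm tall, the top 5 mm a round taper from 24 to 17 mm. Site x and y are square to its flats; x points backward, about 17 degrees left of press x. The spindle itself turns easily (0.08 N m); the nut always drags on it with about 0.32 N m. 6 mm lead
- locknut_hub (a point): centre of the locknut on the spindle's axis, at arm height (144 to 149 mm). Three level 11 mm round arms 120 degrees apart, one along point x, its outer part a red grip 15 mm thick, 33 to 70 mm from the axis; hub 46 mm wide; z up. Clockwise from above tightens, 1/4 to 2/3 turn in all: about 5 N at a grip's middle (56 mm out) until it meets its washer, then rising over 1.5 to 2 rad to 15-18 N, tight. Over 24 N is too much. Stays where left
- key: square key, loose, 280 g, lying flat: dark 44 mm square hub, 22 mm tall, with a 26 mm square socket 16 mm deep in its underside; on it an orange grip block 34 (x) by 30 (y) mm, z 21 to 42; flat arm 18 mm wide, 12 thick, at underside level, along +x to 130 mm. Origin: underside, on the socket's axis; z up. On the spindle, key x along spindle_head x, the arm is 3 degrees left of touching the post, above the nut's arms
- key_socket (a point): mouth of the key's socket, the same point as the key's origin; within 6 mm of point spindle_head when the key is fully down
- gauge_block: gauge block, loose, 350 g: steel bar 32 mm wide, 12 mm thick, with a blue grip 34 mm wide, 15 mm thick on its outer end; 190 mm long (x -95 to 95, grip from 40). Origin: centre of underside; x along it to the grip, z up. Lies on the lower plate, grip out to the left of the press, inner end 45 mm past the axis: draw it 125 mm along its x before lowering it
- spindle (a joint): turn of the spindle, rad, positive clockwise (screwing down); about 0 at the start, which is the right setting; 0.26 rad is a quarter of a millimetre
- spring_washer (a joint): how far the brass spring washer under the locknut is squeezed, m: 0 when loose, 0.0005 to 0.0010 when the nut is properly tight
- cheese_shaker: glass shaker with pale filling and steel cap, 73 mm wide, 119 mm tall, a bystander at the right
- white_dip: pale lidded dip cup, 69 mm wide, 34 mm tall, a bystander behind the press
- red_dip: red lidded dip cup, 69 mm wide, 34 mm tall, a bystander behind the press
- order_pad: order pad, 152 x 92 x 11 mm, lying near the front right, a bystander

How it is judged (in metres and radians):
On the way, in this order (a step that is already met when the one before it is completed fails the run):
1. the key is fully down on the spindle's square head (distance between key_socket and spindle_head below 0.006 m and angle between key's own z axis and vertical below 0.12 rad), for 0.2 s.
2. the locknut is tight on its washer while the key holds the spindle (all of step 1 and value of joint spring_washer above 0.0005 m), for 0.2 s.
At the end, for the whole second after the job is handed in: the locknut stays tight (its washer squeezed by more than 0.5 mm), the spindle is within 0.26 rad (a quarter of a millimetre) of its setting, the key and the gauge block both lie flat and still on the counter, each with its origin more than 140 mm from the press's axis (value of joint spring_washer above 0.0005 m and value of joint spindle between -0.26 and 0.26 rad and height (world z) of each of key, gauge_block below 0.02 m and angle between each of key, gauge_block's own z axis and vertical below 0.12 rad and horizontal distance between each of key, gauge_block and press above 0.14 m and linear speed of each of key, gauge_block below 0.02 m/s); the robot touches nothing.
It fails at once if the locknut is overtightened (washer squeezed by more than 1.3 mm) (value of joint spring_washer above 0.0013 m).
It fails at once if a bystander is pushed by more than 30 mm (distance of any of cheese_shaker, white_dip, red_dip, order_pad from where it was at the start of the episode above 0.03 m).
It also fails if it takes over 72 s, if anything falls off the work surface, if the arm or the gripper's body presses on something with over 40 N, if the wrist force passes 120 N, or if a joint passes its speed limit or range.

## Working session

There is one attempt and no reset: what is moved stays moved. The work goes in short steps, Python scripts to look and compute and a shell command to move; the robot and the scene stay as the last step left them, time stands still between calls to the robot, and variables do not carry over. Pictures are saved under pics/ and viewed, on a budget of 10 in all, crops included, one or two more only if the job needs it, and the job is handed in when it is done.

```bash
mkdir -p pics; ls; python3 - <<'E'
from cell import *
import cv2,numpy as np
o=get_obs();print(o['t'],o['ee_pos'],o['eef_rot'],o['finger_gap'])
for c in['side','top']:
    d=capture(c);cv2.imwrite(f'pics/{c}0.png',d['img']);print(c,np.round(d['camera_matrix'],1).tolist(),np.round(d['pose'],3).tolist(),[k for k in d])
    for n in['press','post_top','spindle_head','locknut_hub','key','key_socket','gauge_block','cheese_shaker','white_dip','red_dip','order_pad']:
        print(n,[(np.round(b['uv']).tolist(),round(b['conf'],2)) for b in boxes_of(c,n)[:3]])
E
```

```text
pics
0.0 [ 284.08725783 -583.9542319   229.58640241] [-8.89644703e-04  9.74493093e-01  2.24415619e-01 -2.23301459e-04] 93.93369356277806
side [[528.3, 0.0, 308.8], [0.0, 528.3, 236.4], [0.0, 0.0, 1.0]] [[-0.99, 0.1, -0.102, 475.286], [-0.142, -0.621, 0.771, 927.639], [0.014, 0.777, 0.629, 936.914], [0.0, 0.0, 0.0, 1.0]] ['img', 'camera_matrix', 'pose']
press [([339.0, 247.0], 0.69)]
post_top [([342.0, 247.0], 0.58)]
spindle_head [([350.0, 225.0], 0.81), ([372.0, 204.0], 0.64)]
locknut_hub [([349.0, 224.0], 0.7)]
key [([356.0, 420.0], 0.75)]
key_socket [([353.0, 420.0], 0.85)]
gauge_block [([338.0, 277.0], 0.63)]
cheese_shaker [([336.0, 171.0], 0.98)]
white_dip [([278.0, 253.0], 0.71), ([338.0, 276.0], 0.38)]
red_dip [([267.0, 232.0], 0.58), ([336.0, 171.0], 0.31)]
order_pad [([368.0, 204.0], 0.77)]
top [[561.2, 0.0, 319.0], [0.0, 561.2, 248.0], [0.0, 0.0, 1.0]] [[-0.14, 0.931, -0.338, 47.813], [-0.99, -0.134, 0.042, 2.77], [-0.006, 0.341, 0.94, 1633.253], [0.0, 0.0, 0.0, 1.0]] ['img', 'camera_matrix', 'pose']
press [([340.0, 278.0], 0.96), ([192.0, 319.0], 0.57)]
post_top [([341.0, 278.0], 0.69)]
spindle_head [([343.0, 269.0], 0.59)]
locknut_hub [([335.0, 264.0], 0.77)]
key [([190.0, 324.0], 0.74)]
key_socket [([190.0, 322.0], 0.82)]
gauge_block [([345.0, 278.0], 0.68), ([192.0, 324.0], 0.29), ([356.0, 209.0], 0.17)]
cheese_shaker [([453.0, 239.0], 0.66)]
white_dip [([332.0, 222.0], 0.8)]
red_dip [([343.0, 264.0], 0.67), ([352.0, 210.0], 0.57)]
order_pad [([333.0, 222.0], 0.59)]
```

```bash
python3 - <<'E'
import cv2
a=cv2.imread('pics/side0.png');b=cv2.imread('pics/top0.png')
cv2.imwrite('pics/side_c.png',cv2.resize(a[120:470,180:460],None,fx=1.7*1.0,fy=1.7,interpolation=cv2.INTER_CUBIC))
cv2.imwrite('pics/top_c.png',cv2.resize(b[180:370,150:410],None,fx=3,fy=3,interpolation=cv2.INTER_CUBIC))
E
```

```text
(no output)
```

View pics/side_c.png

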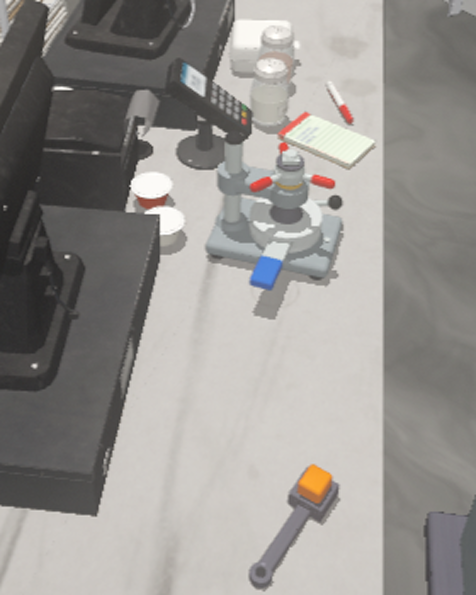

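View pics/top_c.png

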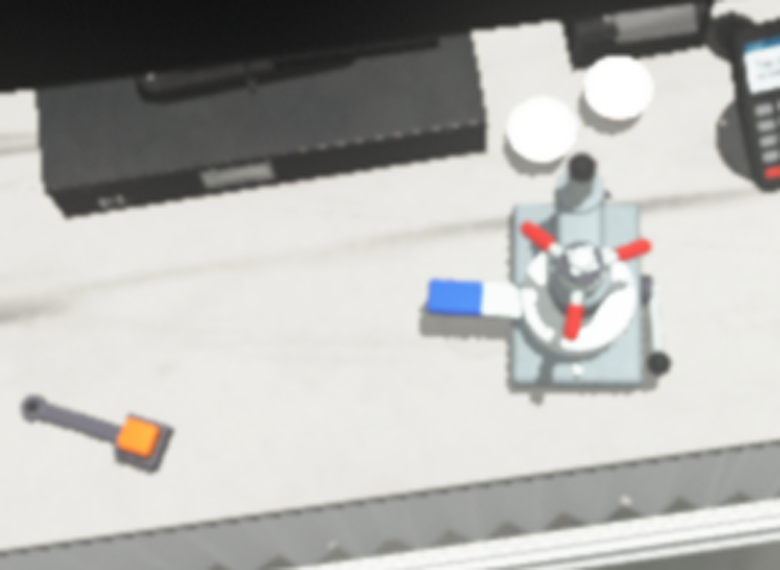

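The pictures show the press with its post away from the robot, the nut's three red grips, the blue grip sticking out left, and the key lying at left front. In the top crop the arm end is at (33,407), the orange block at (138,437), the post top at (582,167) and the spindle head at (583,260).

```bash
cat > h.py <<'E'
import numpy as np,cv2
from cell import *
def ray(d,uv):
    K=d['camera_matrix'];T=np.array(d['pose']);p=np.linalg.inv(K)@[uv[0],uv[1],1]
    return T[:3,3],T[:3,:3]@(p*[1,-1,-1])
def atz(d,uv,z):
    o,r=ray(d,uv);return o+r*(z-o[2])/r[2]
def proj(d,P):
    T=np.array(d['pose']);c=T[:3,:3].T@(np.array(P,float)-T[:3,3]);p=d['camera_matrix']@(c*[1,-1,-1]);return p[:2]/p[2]
def tri(ds,uvs):
    A=0;b=0
    for d,uv in zip(ds,uvs):
        o,r=ray(d,uv);r=r/np.linalg.norm(r);M=np.eye(3)-np.outer(r,r);A=A+M;b=b+M@o
    return np.linalg.solve(A,b)
R={'red':[((0,130,110),(6,255,255)),((174,130,110),(180,255,255))],'orange':[((8,150,120),(22,255,255))],'blue':[((100,120,80),(125,255,255))]}
def blobs(d,c,mn=15):
    h=cv2.cvtColor(d['img'],cv2.COLOR_BGR2HSV);m=sum(cv2.inRange(h,*map(np.array,r)) for r in R[c])
    n,l,s,ce=cv2.connectedComponentsWithStats(m.astype(np.uint8))
    return [(s[i,4],ce[i],cv2.minAreaRect(np.argwhere(l==i)[:,::-1].astype(np.float32))) for i in range(1,n) if s[i,4]>mn]
E
python3 - <<'E'
from h import *
np.set_printoptions(precision=1,suppress=True)
D={c:capture(c) for c in('top','side')}
for c in D:
  for k in R:
    for b in blobs(D[c],k): print(c,k,b[0],b[1],'rect',np.round(b[2][0],1),np.round(b[2][1],1),round(b[2][2],1),'z60',atz(D[c],b[1],{'red':146.5,'orange':38,'blue':55}[k])[:2])
t=D['top']; f=lambda x,y:(150+x/3-.33,180+y/3-.33)
for n,x,y,z in[('post',582,167,197),('head',583,260,180),('armend',33,407,12),('keyhub',138,437,42),('bluecorner',431,281,58),('bl2',429,312,58),('br1',483,283,58),('br2',481,315,58),('baseFL',511,386,15),('baseFR',641,384,15),('ball',658,363,54),('wd',542,130,34),('rd',617,88,34),('drawercorner',487,150,0)]:
  print(n,atz(t,f(x,y),z))
s=D['side']; g=lambda x,y:(180+x/1.7-.2,120+y/1.7-.2)
for n,x,y,z in[('post',235,137,197),('head',291,155,180),('armend',261,574,12),('keytop',317,480,42)]: print('side',n,atz(s,g(x,y),z))
E
```

```text
top red 48 [575.9 160.8] rect [575.8 160.3] [12.7  3.5] 45.0 z60 [ 746.8 -860.2]
top red 16 [407.5 237. ] rect [407.5 237. ] [2. 5.] 90.0 z60 [ 579.5 -317.4]
top red 43 [328.7 258.2] rect [328.5 257.5] [9.9 4.2] 45.0 z60 [548.5 -87.1]
top red 36 [360.7 262.8] rect [360.6 262.8] [3.5 9.5] 68.2 z60 [ 522.5 -173.4]
top red 57 [446.9 264.8] rect [447.7 265.1] [26.6  2.5] 20.6 z60 [ 482.3 -409.7]
top red 282 [ 43.1 285.2] rect [ 43.2 285.1] [38.3  7.9] 19.7 z60 [582.9 704.8]
top red 46 [340.5 286.5] rect [340.6 287. ] [ 4.5 10.3] 8.1 z60 [ 462.5 -107. ]
top red 43 [471.1 292.9] rect [470.7 292.9] [ 3.1 13. ] 63.4 z60 [ 393.9 -457.7]
top orange 114 [195.7 325.5] rect [195.5 325.5] [11.4 10.1] 18.4 z60 [436.7 316.1]
top blue 23 [411.1 192.4] rect [411.  192.5] [ 1.5 14.3] 76.0 z60 [ 755.9 -376.8]
top blue 179 [301.2 278.9] rect [301. 279.] [10. 16.] 90.0 z60 [527.3  -3.2]
side red 33 [383.2 186.4] rect [383.4 186.6] [10.3  3.1] 59.0 z60 [ 435.3 -286.4]
side red 47 [352.3 192.5] rect [352.8 192.2] [ 2.4 19.4] 53.1 z60 [ 515.5 -243.6]
side red 18 [346.2 206.1] rect [346.5 206.5] [5. 3.] 90.0 
[... 312 characters left out ...]
2.1 z60 [875.1 549.7]
side orange 274 [364.6 403.8] rect [364.4 403.7] [15.5 18.4] 29.7 z60 [439.9 321.5]
side blue 227 [336.1 279.4] rect [336.2 279.6] [13.9 17.4] 18.4 z60 [529.6  -0.5]
post [ 591.2 -134.3  197. ]
head [ 508.1 -122.7  180. ]
armend [488.2 421.6  12. ]
keyhub [436.3 315.3  42. ]
bluecorner [546.6  17.4  58. ]
bl2 [515.5  23.3  58. ]
br1 [537.3 -32.7  58. ]
br2 [505.3 -26.4  58. ]
baseFL [441.7 -46.6  15. ]
baseFR [ 425.5 -173.5   15. ]
ball [ 434.6 -188.9   54. ]
wd [ 699.  -115.5   34. ]
rd [ 734.4 -199.3   34. ]
drawercorner [698.7 -57.8   0. ]
side post [ 592.8 -121.   197. ]
side head [ 510.8 -113.8  180. ]
side armend [489.  425.5  12. ]
side keytop [437.2 320.   42. ]
```

```bash
python3 -m handwheel '[[94,100,250,70,0,0,0.3],[94,100,250,70,0,0,0.3],[94,100,250,70,0,0,0.3],[94,100,250,70,0,0,0.3],[94,100,250,70,0,0,0.3],[94,100,250,70,0,0,0.3],[94,166,464,70,0,0,0.663],[94,166,464,70,0,0,0.663],[94,166,464,70,0,0,0.663],[94,166,464,70,0,0,0.663],[94,166,464,70,0,0,0.663],[94,166,464,70,0,0,0.663]]'
```

```text
t: 2.3
ee_pos: [450.2, -119.9, 300.9]
eef_rot: [0.0, 0.848, 0.529, 0.0]
ft_force: [0.9, 0.1, -0.3]
finger_gap: 94.2
```

```bash
python3 -m handwheel '[[94,-13,437,-50,0,0,0],[94,-13,437,-50,0,0,0],[94,-13,437,-50,0,0,0],[94,-13,437,-50,0,0,0],[94,-13,437,-50,0,0,0],[94,-13,437,-50,0,0,0],[94,-13,437,-50,0,0,0],[94,-13,437,-50,0,0,0],[94,-13,437,-50,0,0,0],[94,-13,437,-190,0,0,0],[94,-13,437,-190,0,0,0],[94,-13,437,-190,0,0,0]]'; python3 - <<'E'
from h import *
s=capture('side');t=capture('top');o=get_obs();print(o['ee_pos'])
print(blobs(s,'orange'),blobs(t,'orange'))
a=s['img'][330:480,290:440];b=t['img'][240:390,130:280]
cv2.imwrite('pics/k1.png',cv2.resize(np.hstack([a,b]),None,fx=2.6,fy=2.6,interpolation=cv2.INTER_CUBIC))
P=o['ee_pos'];print(proj(s,P),proj(t,P))
E
```

```text
t: 3.3
ee_pos: [437.7, 302.5, 142.5]
eef_rot: [-0.0, 0.848, 0.53, 0.001]
ft_force: [1.4, -0.1, 0.4]
finger_gap: 93.9
[433.3448496  301.36790261 137.6794758 ]
[(np.int32(272), array([364.84926471, 404.32720588]), ((364.8460998535156, 404.230712890625), (15.531603813171387, 18.30510711669922), 33.690067291259766))] [(np.int32(16), array([192.25  , 328.0625]), ((192.5, 328.0), (4.472135543823242, 3.130495071411133), 26.56505012512207))]
[373.14260835 363.86162508] [193.38530679 318.24123744]
```

View pics/k1.png

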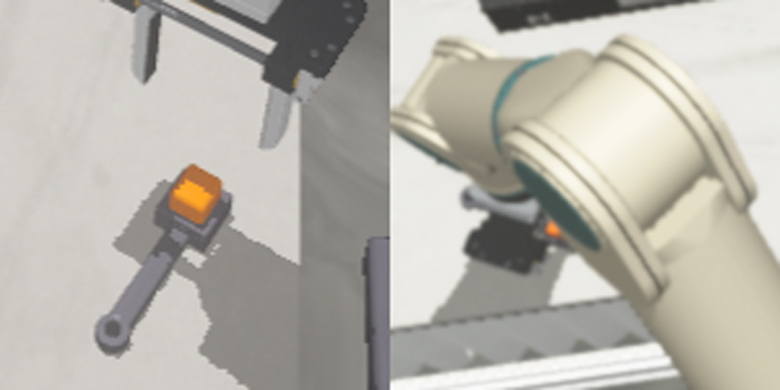

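The side view shows the fingers straddling the orange block, with the closing line across the key's arm. I'll let it settle and then read the pose.

```bash
python3 -m handwheel '[[94,0,0,0,0,0,0],[94,0,0,0,0,0,0]]'; python3 - <<'E'
from cell import *
for i in range(3):
  capture('side');print(get_obs()['ee_pos'])
E
```

```text
t: 3.57
ee_pos: [438.5, 300.5, 145.0]
eef_rot: [0.0, 0.849, 0.529, 0.001]
ft_force: [-0.3, 0.2, 0.3]
finger_gap: 93.8
[439.0411224  300.54231213 145.63919463]
[439.16815663 300.51407093 145.85226098]
[439.0974163  300.54327421 145.84059991]
```

```bash
python3 -m handwheel '[[94,-1.5,17.5,-40,0,0,0],[94,-1.5,17.5,-70,0,0,0],[94,-1.5,17.5,-85,0,0,0],[94,-1.5,17.5,-96,0,0,0],[94,-1.5,17.5,-96,0,0,0],[94,-1.5,17.5,-96,0,0,0],[20,-1.5,17.5,-96,0,0,0],[20,-1.5,17.5,-96,0,0,0],[20,-1.5,17.5,-96,0,0,0],[20,-1.5,17.5,-96,0,0,0],[20,-1.5,17.5,-96,0,0,0],[20,-1.5,17.5,-96,0,0,0]]'; python3 - <<'E'
from h import *
s=capture('side');o=get_obs();print(o['ee_pos'],o['finger_gap'],o['ft_force'])
cv2.imwrite('pics/k2.png',cv2.resize(s['img'][340:480,290:440],None,fx=3,fy=3,interpolation=cv2.INTER_CUBIC))
E
```

```text
t: 4.72
ee_pos: [436.1, 318.4, 47.6]
eef_rot: [-0.0, 0.848, 0.529, 0.0]
ft_force: [0.6, -0.1, -0.4]
finger_gap: 57.6
[436.01978611 318.38846765  47.49736525] 53.54338832165616 [ 0.48806479 -0.64082744  0.52247578]
```

View pics/k2.png

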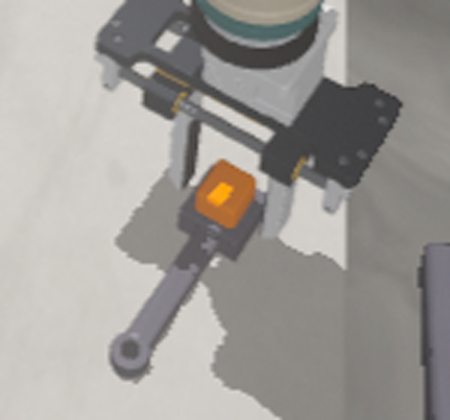

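The fingers are centred on the block and still closing. I'll raise 2 mm and finish the grip, then lift.

```bash
python3 -m handwheel '[[20,0,0,2,0,0,0],[20,0,0,2,0,0,0],[20,0,0,2,0,0,0],[20,0,0,2,0,0,0],[20,0,0,2,0,0,0],[20,0,0,2,0,0,0],[20,0,0,30,0,0,0],[20,0,0,60,0,0,0],[20,0,0,90,0,0,0],[20,0,0,90,0,0,0],[20,0,0,90,0,0,0]]'
```

```text
t: 5.68
ee_pos: [436.2, 318.9, 138.1]
eef_rot: [-0.0, 0.848, 0.529, 0.001]
ft_force: [-0.6, -0.0, -3.5]
finger_gap: 29.6
```

```bash
python3 -m handwheel '[[20,5,-20,40,0,0,0],[20,12,-60,80,0,0,-0.1],[20,18,-100,120,0,0,-0.2],[20,25,-140,120,0,0,-0.3],[20,30,-175,120,0,0,-0.4],[20,36,-210,120,0,0,-0.5],[20,42,-245,120,0,0,-0.6],[20,48,-280,120,0,0,-0.7],[20,54,-315,120,0,0,-0.8],[20,60,-350,120,0,0,-0.9],[20,66,-375,120,0,0,-0.942],[20,66,-375,120,0,0,-0.942]]' && python3 -m handwheel '[[20,4,-30,0,0,0,0],[20,9,-64,0,0,0,0],[20,9,-64,0,0,0,0],[20,9,-64,0,0,0,0],[20,9,-64,0,0,0,0],[20,9,-64,0,0,0,0]]'; python3 - <<'E'
from h import *
np.set_printoptions(precision=1,suppress=True)
s=capture('side');t=capture('top');o=get_obs();P=o['ee_pos'];print(P,o['eef_rot'],o['finger_gap'],o['ft_force'])
for d in(s,t):print(blobs(d,'orange'),[b[1] for b in blobs(d,'red')])
cv2.imwrite('pics/s2.png',cv2.resize(np.hstack([s['img'][120:310,270:430],t['img'][150:340,260:420]]),None,fx=2.5,fy=2.5,interpolation=cv2.INTER_CUBIC))
E
```

```text
t: 6.68
ee_pos: [501.2, -63.9, 255.1]
eef_rot: [0.002, 0.997, 0.081, -0.002]
ft_force: [0.7, -1.0, -3.1]
finger_gap: 29.7
t: 7.18
ee_pos: [510.2, -118.8, 256.2]
eef_rot: [-0.001, 0.996, 0.088, -0.001]
ft_force: [0.2, -0.0, -3.5]
finger_gap: 29.5
[ 510.7 -119.   256.8] [-0.   1.   0.1 -0. ] 29.52498322838354 [-0.5 -0.4 -3.5]
[(np.int32(31), array([347., 190.]), ((347.0, 190.5), (11.0, 2.0), 90.0))] [array([383.2, 186.4]), array([369.7, 226.3]), array([332.9, 228.1]), array([267.6, 238.5]), array([ 83.9, 453.1])]
[] [array([575.8, 160.8]), array([407.6, 236.9]), array([446.3, 264.8]), array([ 43.1, 285.1]), array([471.1, 292.9])]
```

View pics/s2.png

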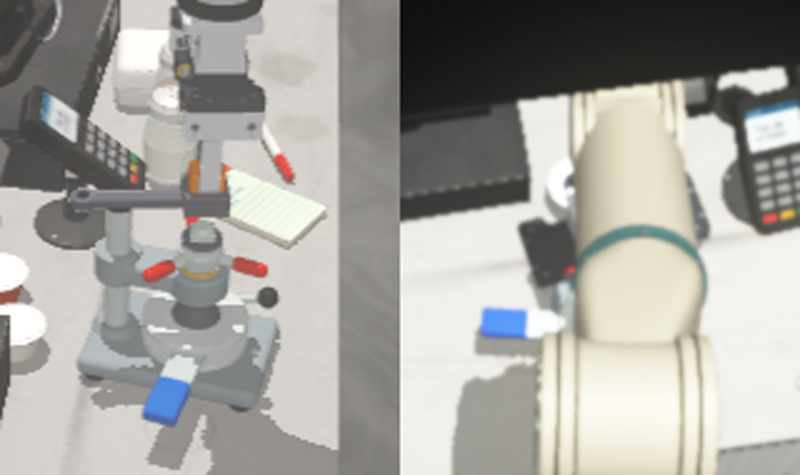

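The side view shows the key hovering over the head, its arm running just left of and above the post. I'll zoom in to compare the hub's columns with the head's.

```bash
python3 - <<'E'
from h import *
np.set_printoptions(precision=2,suppress=True)
s=capture('side');im=s['img'][180:250,290:390]
cv2.imwrite('pics/s3.png',cv2.resize(im,None,fx=8,fy=8,interpolation=cv2.INTER_NEAREST))
x,y=510.7,-119
c,q=np.cos(.175),np.sin(.175)
print('hub corners bottom',[proj(s,[x+c*a-q*b,y+q*a+c*b,207.3]) for a,b in((-22,22),(22,22),(-22,-22))],'arm end',proj(s,[x+c*130,y+q*130,213]))
for z,r in((166,21),(180,8.5)):
  print(z,[proj(s,[511+dx,-120.5,z]) for dx in(-r,0,r)])
print('head vert',[proj(s,[511+c*a-q*b,-120.5+q*a+c*b,172]) for a,b in((-12,12),(12,12))])
print('post',[proj(s,[592+dx,-130,197]) for dx in(-13,0,13)])
E
```

```text
hub corners bottom [array([362.04, 205.8 ]), array([343.54, 205.95]), array([360.04, 195.26])] arm end [297.79 198.98]
166 [array([359.29, 214.79]), array([350.74, 213.97]), array([342.21, 213.16])]
180 [array([354.59, 209.68]), array([351.11, 209.35]), array([347.63, 209.02])]
head vert [array([356.28, 214.89]), array([346.44, 214.97])]
post [array([324.1 , 198.83]), array([318.82, 198.34]), array([313.56, 197.84])]
```

View pics/s3.png

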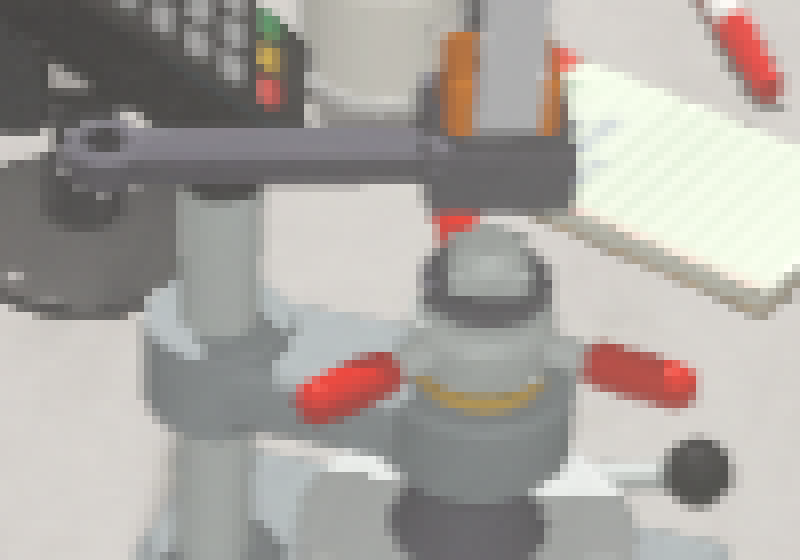

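The columns agree with my estimates to about 0.3 px: hub at 343.5–361.9, collar at 342.8–359. I'll go down with a small correction.

```bash
python3 -m handwheel '[[20,0.3,-1.5,0,0,0,0],[20,0.3,-1.5,-10,0,0,0],[20,0.3,-1.5,-20,0,0,0],[20,0.3,-1.5,-26,0,0,0],[20,0.3,-1.5,-30,0,0,0],[20,0.3,-1.5,-32,0,0,0],[20,0.3,-1.5,-32,0,0,0]]' && python3 -m handwheel '[[20,0,0,-2,0,0,0],[20,0,0,-4,0,0,0],[20,0,0,-6,0,0,0],[20,0,0,-8,0,0,0],[20,0,0,-9,0,0,0],[20,0,0,-9,0,0,0]]'
```

```text
t: 7.92
ee_pos: [510.9, -122.1, 224.6]
eef_rot: [-0.0, 0.996, 0.087, -0.001]
ft_force: [-0.8, 0.5, -2.5]
finger_gap: 29.7
t: 8.42
ee_pos: [511.0, -122.1, 216.1]
eef_rot: [-0.0, 0.996, 0.087, -0.0]
ft_force: [-1.0, 1.0, -3.4]
finger_gap: 29.5
```

```bash
python3 -m handwheel '[[20,0,0,-1,0,0,0],[20,0,0,-2,0,0,0],[20,0,0,-2,0,0,0]]'; python3 - <<'E'
from h import *
s=capture('side');cv2.imwrite('pics/s4.png',cv2.resize(s['img'][180:250,290:390],None,fx=8,fy=8,interpolation=cv2.INTER_NEAREST))
E
```

```text
t: 8.67
ee_pos: [511.1, -122.2, 215.4]
eef_rot: [0.0, 0.996, 0.087, 0.0]
ft_force: [-3.7, 0.9, 6.2]
finger_gap: 29.7
```

View pics/s4.png

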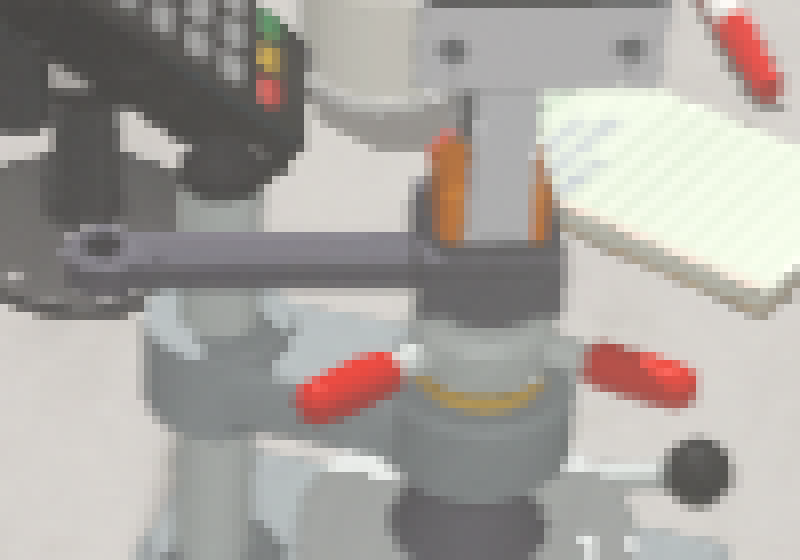

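The key is down on the collar (6 N upward) with its arm in front of, that is left of, the post. I'll release and lift.

```bash
python3 -m handwheel '[[70,0,0,2,0,0,0],[70,0,0,2,0,0,0],[70,0,0,2,0,0,0],[70,0,0,2,0,0,0],[70,0,0,2,0,0,0],[70,0,0,2,0,0,0],[70,0,0,40,0,0,0],[70,0,0,75,0,0,0],[0,0,0,75,0,0,0],[0,0,0,75,0,0,0]]'; python3 - <<'E'
from h import *
np.set_printoptions(precision=3,suppress=True)
s=capture('side');o=get_obs();print(o['ee_pos'],o['eef_rot'],o['q'],o['ft_force'],o['wrist_torque'],o['finger_gap'])
print(blobs(s,'orange'),[proj(s,[511,-121.5,z])for z in(187,208)],[b[1] for b in blobs(s,'red')])
E
```

```text
t: 9.55
ee_pos: [512.5, -122.4, 291.1]
eef_rot: [0.001, 0.996, 0.087, 0.002]
ft_force: [-0.1, 1.3, 0.1]
finger_gap: 60.1
[ 511.297 -122.158  289.52 ] [0.    0.996 0.087 0.   ] [ 0.221  0.383 -0.056  1.784  0.025  0.975 -1.242] [ 0.606 -0.394 -0.502] [-0.011  0.034  0.055] 55.73063064525969
[(np.int32(155), array([351.045, 203.503]), ((351.5, 203.5), (13.0, 11.0), 0.0))] [array([351.323, 206.782]), array([351.885, 199.687])] [array([383.152, 186.364]), array([353.095, 191.833]), array([369.712, 226.322]), array([333.074, 227.941]), array([267.83 , 238.472]), array([ 83.909, 453.045])]
```

```bash
python3 -m handwheel '[[0,10,-15,0,0,0,0.12],[0,20,-30,0,0,0,0.24],[0,34,-46,0,0,0,0.36],[0,34,-46,0,0,0,0.48],[0,34,-46,0,0,0,0.6],[0,34,-46,0,0,0,0.72],[0,34,-46,0,0,0,0.84],[0,34,-46,0,0,0,0.96],[0,34,-46,0,0,0,1.08],[0,34,-46,0,0,0,1.2],[0,34,-46,0,0,0,1.2]]' && python3 -m handwheel '[[0,0,0,0,0,0,0.12],[0,0,0,0,0,0,0.24],[0,0,0,0,0,0,0.36],[0,0,0,0,0,0,0.48],[0,0,0,0,0,0,0.6],[0,0,0,0,0,0,0.72],[0,0,0,0,0,0,0.84],[0,0,0,0,0,0,0.96],[0,0,0,0,0,0,1.08],[0,0,0,0,0,0,1.2],[0,0,0,0,0,0,1.2]]' && python3 -m handwheel '[[0,0,0,0,0,0,0.12],[0,0,0,0,0,0,0.24],[0,0,0,0,0,0,0.36],[0,0,0,0,0,0,0.48],[0,0,0,0,0,0,0.6],[0,0,0,0,0,0,0.72],[0,0,0,0,0,0,0.84],[0,0,0,0,0,0,0.96],[0,0,0,0,0,0,1.08],[0,0,0,0,0,0,1.2],[0,0,0,0,0,0,1.2],[0,0,0,0,0,0,1.2]]'; python3 -c "
from cell import *;print(get_obs()['q'],get_obs()['ee_pos'])"
```

```text
t: 10.52
ee_pos: [544.2, -167.9, 287.4]
eef_rot: [-0.002, 0.772, 0.635, -0.001]
ft_force: [-0.5, -0.2, -0.1]
finger_gap: 0.4
t: 11.43
ee_pos: [544.5, -168.1, 287.9]
eef_rot: [-0.001, 0.28, 0.96, 0.0]
ft_force: [-0.6, -0.8, -0.2]
finger_gap: 0.3
t: 12.43
ee_pos: [544.8, -168.1, 288.5]
eef_rot: [-0.001, -0.308, 0.952, 0.001]
ft_force: [0.2, -0.6, -0.2]
finger_gap: 0.6
[ 0.8419607   0.60973453 -0.97564635  1.65183284  0.53856857  1.17528654
  1.93066432] [ 544.84272625 -168.06265873  288.50019661]
```

```bash
python3 -m handwheel '[[0,0,0,-40,0,0,0],[0,0,0,-75,0,0,0],[0,0,0,-100,0,0,0],[0,0,0,-118,0,0,0],[0,0,0,-127,0,0,0],[0,0,0,-127,0,0,0],[0,0,0,-127,0,0,0]]'; python3 - <<'E'
from h import *
np.set_printoptions(precision=3,suppress=True)
o=get_obs();print(o['ee_pos'],o['q'])
C=np.array([511,-121.5])
p0=np.array([544.8,-168.1])
for st in range(0,280,40):
  a0=-54-st
  base=p0 if st==0 else C+58*np.array([np.cos(np.radians(a0)),np.sin(np.radians(a0))])
  print(a0,[(5*k,np.round(C+58*np.array([np.cos(np.radians(a0-5*k)),np.sin(np.radians(a0-5*k))])-base).astype(int).tolist()) for k in range(1,9)])
E
```

```text
t: 13.02
ee_pos: [545.6, -167.9, 162.7]
eef_rot: [0.0, -0.31, 0.951, -0.0]
ft_force: [0.2, 1.2, 0.1]
finger_gap: 0.4
[ 545.561 -167.916  162.714] [ 0.776  0.744 -0.868  1.797  0.695  0.938  1.803]
-54 [(5, [-4, -3]), (10, [-8, -6]), (15, [-13, -8]), (20, [-18, -9]), (25, [-23, -10]), (30, [-28, -11]), (35, [-33, -11]), (40, [-38, -11])]
-94 [(5, [-5, 1]), (10, [-10, 2]), (15, [-15, 3]), (20, [-20, 5]), (25, [-24, 7]), (30, [-28, 10]), (35, [-32, 13]), (40, [-36, 16])]
-134 [(5, [-3, 4]), (10, [-7, 8]), (15, [-9, 12]), (20, [-12, 16]), (25, [-14, 21]), (30, [-15, 26]), (35, [-17, 31]), (40, [-17, 36])]
-174 [(5, [0, 5]), (10, [0, 10]), (15, [0, 15]), (20, [1, 20]), (25, [3, 25]), (30, [5, 30]), (35, [7, 34]), (40, [10, 38])]
-214 [(5, [3, 4]), (10, [6, 8]), (15, [10, 11]), (20, [14, 14]), (25, [18, 17]), (30, [23, 20]), (35, [27, 22]), (40, [32, 23])]
-254 [(5, [5, 1]), (10, [10, 2]), (15, [15, 2]), (20, [20, 2]), (25, [25, 2]), (30, [30, 1]), (35, [35, -1]), (40, [40, -3])]
-294 [(5, [5, -2]), (10, [9, -5]), (15, [13, -8]), (20, [17, -11]), (25, [20, -15]), (30, [23, -19]), (35, [26, -23]), (40, [29, -28])]
```

```bash
cat > st.py <<'E'
from h import *
C=np.array([511,-121.5]);F=[];
for i in range(3):
    capture('side');o=get_obs();d=o['ee_pos'][:2]-C;f=o['ft_force'][:2];F.append([d[0]*f[1]-d[1]*f[0]])
r=np.hypot(*d);u=d/r;w,x,y,z=o['eef_rot']
print('psi %.1f r %.1f z %.1f yaw %.1f'%(np.degrees(np.arctan2(d[1],d[0])),r,o['ee_pos'][2],np.degrees(2*np.arctan2(y,x))),'F@56:',np.round(np.ravel(F)/56,2),'frad %.1f fz %.1f'%(f@u,o['ft_force'][2]),'tw',np.round(o['wrist_torque'],2),'pos',np.round(o['ee_pos'],1),'t',o['t'])
print('q',np.round(o['q'],2))
E
python3 -m handwheel '[[0,-4,-3,0,0,0,-0.087],[0,-8,-6,0,0,0,-0.174],[0,-13,-8,0,0,0,-0.262],[0,-18,-9,0,0,0,-0.349],[0,-23,-10,0,0,0,-0.436],[0,-28,-11,0,0,0,-0.523],[0,-33,-11,0,0,0,-0.611],[0,-38,-11,0,0,0,-0.698],[0,-38,-11,0,0,0,-0.698]]'; python3 st.py
```

```text
t: 13.77
ee_pos: [510.9, -180.6, 165.2]
eef_rot: [0.005, 0.036, 0.999, -0.001]
ft_force: [3.9, -1.2, -1.4]
finger_gap: 0.8
psi -90.0 r 58.9 z 165.0 yaw 176.1 F@56: [4.2  5.1  5.17] frad 3.6 fz 1.4 tw [-0.68 -1.16 -0.04] pos [ 511.  -180.4  165. ] t 13.9167
q [ 0.74  0.64 -0.69  1.88  0.56  0.81  1.25]
```

```bash
python3 -m handwheel '[[0,-5,1,-1,0,0,-0.087],[0,-10,2,-2,0,0,-0.174],[0,-15,3,-3,0,0,-0.262],[0,-20,5,-3,0,0,-0.349],[0,-24,7,-3,0,0,-0.436],[0,-28,10,-3,0,0,-0.523],[0,-32,13,-3,0,0,-0.611],[0,-36,16,-3,0,0,-0.698],[0,-36,16,-3,0,0,-0.698]]'; python3 st.py
```

```text
t: 14.67
ee_pos: [474.1, -166.3, 162.5]
eef_rot: [0.005, 0.376, 0.927, -0.001]
ft_force: [1.8, -7.3, 7.0]
finger_gap: 0.6
psi -129.3 r 57.9 z 162.3 yaw 136.1 F@56: [6.27 5.54 5.5 ] frad 4.7 fz 6.7 tw [-1.65 -0.49 -0.04] pos [ 474.3 -166.3  162.3] t 14.8167
q [ 0.62  0.56 -0.5   1.99  0.42  0.69  0.66]
```

```bash
python3 -m handwheel '[[0,-3,4,1,0,0,-0.087],[0,-7,8,1,0,0,-0.174],[0,-9,12,1,0,0,-0.262],[0,-12,16,1,0,0,-0.349],[0,-14,21,1,0,0,-0.436],[0,-15,26,1,0,0,-0.523],[0,-17,31,1,0,0,-0.611],[0,-17,36,1,0,0,-0.698],[0,-17,36,1,0,0,-0.698]]'; python3 st.py
```

```text
t: 15.57
ee_pos: [454.0, -131.2, 162.0]
eef_rot: [0.002, 0.67, 0.742, -0.002]
ft_force: [-2.6, -10.7, 2.6]
finger_gap: -0.2
psi -170.4 r 57.7 z 161.9 yaw 96.0 F@56: [10.32 10.25  9.82] frad 4.4 fz 2.3 tw [-2.47  0.39 -0.08] pos [ 454.1 -131.2  161.9] t 15.7167
q [ 0.43  0.5  -0.29  2.07  0.25  0.61  0.06]
```

```bash
python3 -m handwheel '[[0,0,5,0,0,0,-0.087],[0,0,10,0,0,0,-0.174],[0,0,15,0,0,0,-0.262],[0,1,20,0,0,0,-0.349],[0,3,25,0,0,0,-0.436],[0,3,25,0,0,0,-0.436]]'; python3 st.py
```

```text
t: 16.22
ee_pos: [454.8, -107.0, 161.6]
eef_rot: [0.001, 0.815, 0.579, -0.003]
ft_force: [-6.2, -12.8, 5.3]
finger_gap: 0.6
psi 165.3 r 58.0 z 161.6 yaw 71.0 F@56: [14.98 14.57 13.8 ] frad 2.3 fz 4.9 tw [-3.03  1.25 -0.15] pos [ 454.9 -106.8  161.6] t 16.3667
q [ 0.28  0.48 -0.16  2.08  0.15  0.59 -0.32]
```

```bash
python3 -m handwheel '[[0,1,2.5,0,0,0,-0.044],[0,2,5,0,0,0,-0.087],[0,3,7.3,0,0,0,-0.131],[0,4,9.5,0,0,0,-0.175],[0,4,9.5,0,0,0,-0.175],[0,4,9.5,0,0,0,-0.175]]'; python3 st.py; python3 - <<'E'
from h import *
s=capture('side');cv2.imwrite('pics/s5.png',cv2.resize(s['img'][180:250,290:390],None,fx=8,fy=8,interpolation=cv2.INTER_NEAREST))
E
```

```text
t: 16.87
ee_pos: [457.4, -98.7, 161.5]
eef_rot: [0.001, 0.862, 0.507, -0.004]
ft_force: [-9.4, -15.7, 6.5]
finger_gap: 0.9
psi 156.9 r 58.3 z 161.5 yaw 60.9 F@56: [17.29 17.97 18.29] frad 2.0 fz 7.5 tw [-3.73  1.88 -0.16] pos [457.4 -98.6 161.5] t 17.0167
q [ 0.23  0.48 -0.11  2.08  0.1   0.59 -0.47]
```

View pics/s5.png

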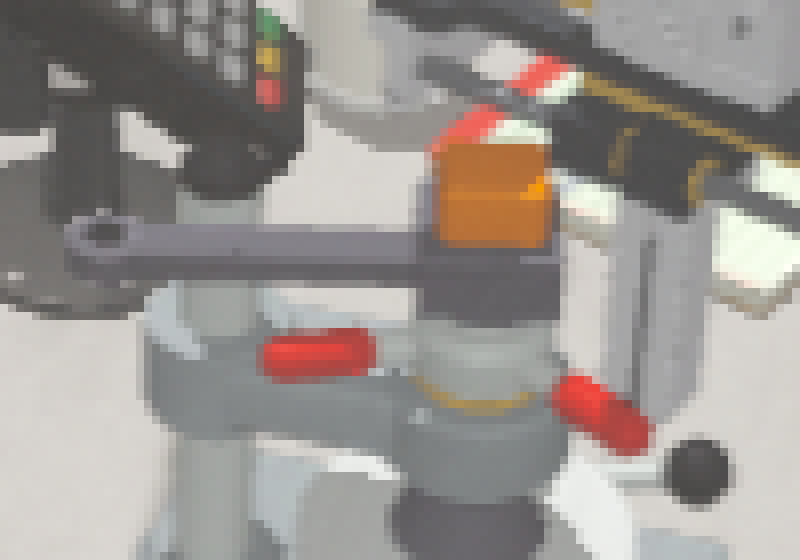

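The arm now leans on the post and the static force is 17.3–18.3 N, so the nut is tight. I'll back off and lift.

```bash
python3 -m handwheel '[[0,-5,-12,0,0,0,0],[0,-12,-28,0,0,0,0],[0,-12,-28,0,0,0,0],[0,-12,-28,40,0,0,0],[0,-12,-28,80,0,0,0],[0,-12,-28,120,0,0,0],[0,-12,-28,120,0,0,0],[0,-12,-28,120,0,0,0]]'; python3 st.py; python3 - <<'E'
from h import *
s=capture('side');print([(b[0],b[1]) for b in blobs(s,'red')],[(b[0],b[1]) for b in blobs(s,'orange')])
E
```

```text
t: 17.73
ee_pos: [451.4, -119.7, 283.4]
eef_rot: [0.002, 0.86, 0.51, 0.003]
ft_force: [0.7, -0.0, -0.6]
finger_gap: 0.1
psi 178.4 r 62.3 z 279.8 yaw 61.3 F@56: [-0.54  1.16  0.32] frad -0.4 fz 0.0 tw [ 0.02 -0.05  0.01] pos [ 448.7 -119.8  279.8] t 17.8833
q [ 0.31  0.3  -0.15  1.94  0.06  0.9  -0.36]
[(np.int32(19), array([384.26315789, 188.26315789])), (np.int32(41), array([353.29268293, 191.70731707])), (np.int32(67), array([329.32835821, 223.86567164])), (np.int32(56), array([365.05357143, 231.25      ])), (np.int32(53), array([267.8490566 , 238.43396226])), (np.int32(20), array([ 83.75, 452.95]))] [(np.int32(157), array([351.        , 203.31210191]))]
```

```bash
python3 -m handwheel '[[75,30,-1,10,0,0,-0.12],[75,62,-2,10,0,0,-0.24],[75,62,-2,10,0,0,-0.36],[75,62,-2,10,0,0,-0.48],[75,62,-2,10,0,0,-0.6],[75,62,-2,10,0,0,-0.72],[75,62,-2,10,0,0,-0.84],[75,62,-2,10,0,0,-0.95],[75,62,-2,10,0,0,-0.95],[75,62,-2,10,0,0,-0.95]]'; python3 st.py
```

```text
t: 18.77
ee_pos: [510.8, -122.2, 289.2]
eef_rot: [-0.0, 0.998, 0.061, -0.001]
ft_force: [0.3, -0.3, -0.1]
finger_gap: 63.7
psi -87.2 r 0.9 z 289.9 yaw 6.9 F@56: [-0.   -0.01 -0.  ] frad 0.9 fz 0.9 tw [ 0.03 -0.01 -0.02] pos [ 511.  -122.4  289.9] t 18.9167
q [ 0.13  0.38  0.08  1.79 -0.04  0.98 -1.23]
```

```bash
python3 -m handwheel '[[75,0,0.3,-35,0,0,0],[75,0,0.3,-60,0,0,0],[75,0,0.3,-73,0,0,0],[75,0,0.3,-73,0,0,0],[20,0,0.3,-73,0,0,0],[20,0,0.3,-73,0,0,0],[20,0,0.3,-73,0,0,0],[20,0,0.3,-73,0,0,0],[20,0,0.3,-73,0,0,0],[20,0,0.3,-73,0,0,0],[20,0,0.3,-73,0,0,0],[20,0,0.3,-73,0,0,0]]'; python3 st.py
```

```text
t: 19.92
ee_pos: [511.3, -121.5, 217.7]
eef_rot: [-0.001, 0.998, 0.059, 0.0]
ft_force: [-0.7, 2.5, 3.7]
finger_gap: 29.6
psi -8.2 r 0.3 z 217.7 yaw 6.8 F@56: [0.01 0.01 0.01] frad -1.8 fz 4.8 tw [ 0.77  0.28 -0.12] pos [ 511.3 -121.5  217.7] t 20.0667
q [ 0.13  0.47  0.07  1.88 -0.05  0.8  -1.22]
```

```bash
python3 -m handwheel '[[20,0,0,0,0,0,0],[20,0,0,4,0,0,0],[20,0,0,8,0,0,0],[20,0,0,12,0,0,0],[20,0,0,16,0,0,0],[20,0,0,20,0,0,0],[20,0,0,30,0,0,0],[20,0,0,45,0,0,0],[20,0,0,55,0,0,0],[20,0,0,55,0,0,0]]'; python3 st.py; python3 - <<'E'
from h import *
s=capture('side');cv2.imwrite('pics/s6.png',cv2.resize(s['img'][150:250,270:400],None,fx=6,fy=6,interpolation=cv2.INTER_NEAREST));print(get_obs()['finger_gap'])
E
```

```text
t: 20.9
ee_pos: [512.8, -123.5, 275.2]
eef_rot: [0.001, 0.998, 0.059, 0.003]
ft_force: [0.1, -0.1, -2.9]
finger_gap: 29.7
psi -93.3 r 1.1 z 272.3 yaw 6.8 F@56: [-0.02  0.01 -0.  ] frad 0.4 fz -2.7 tw [0.   0.09 0.03] pos [ 510.9 -122.6  272.3] t 21.05
q [ 0.13  0.4   0.08  1.81 -0.04  0.93 -1.23]
29.827459585527045
```

View pics/s6.png

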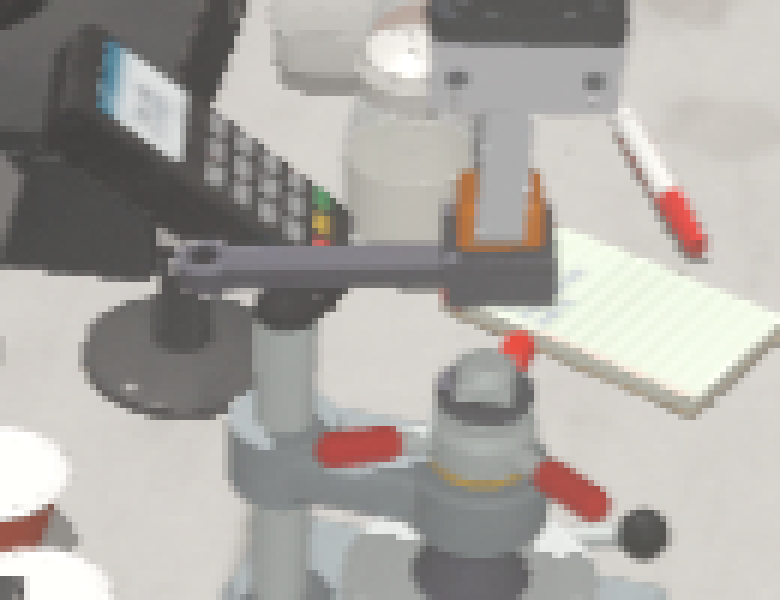

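The key is off the spindle and the nut stayed where I left it. I'll carry the key back to its old spot.

```bash
python3 -m handwheel '[[20,-8,30,0,0,0,0],[20,-14,70,0,0,0,0.1],[20,-20,110,0,0,0,0.2],[20,-26,145,0,0,0,0.3],[20,-32,180,0,0,0,0.4],[20,-38,215,0,0,0,0.5],[20,-44,250,0,0,0,0.6],[20,-50,285,0,0,0,0.7],[20,-56,320,0,0,0,0.8],[20,-62,355,0,0,0,0.9],[20,-68,385,0,0,0,0.95],[20,-68,385,0,0,0,0.95]]' && python3 -m handwheel '[[20,-4,25,-40,0,0,0],[20,-6,55,-80,0,0,0],[20,-6,55,-120,0,0,0],[20,-6,55,-150,0,0,0],[20,-6,55,-180,0,0,0],[20,-6,55,-200,0,0,0],[20,-6,55,-200,0,0,0],[20,-6,55,-200,0,0,0]]'; python3 st.py
```

```text
t: 22.1
ee_pos: [440.5, 270.5, 271.9]
eef_rot: [-0.003, 0.858, 0.514, 0.001]
ft_force: [0.0, 0.8, -2.3]
finger_gap: 29.6
t: 22.77
ee_pos: [436.6, 316.8, 71.3]
eef_rot: [0.0, 0.861, 0.509, -0.002]
ft_force: [-0.4, 1.5, -2.8]
finger_gap: 29.8
psi 99.4 r 445.8 z 73.9 yaw 61.2 F@56: [-4.83  7.07 -2.14] frad -0.0 fz -3.1 tw [-0.04 -0.01  0.06] pos [438.4 318.4  73.9] t 22.9167
q [-0.57  0.71 -0.17  1.95  0.23  0.5  -1.4 ]
```

```bash
python3 -m handwheel '[[20,0,0,-10,0,0,0],[20,0,0,-17,0,0,0],[20,0,0,-20,0,0,0],[20,0,0,-21,0,0,0],[20,0,0,-22,0,0,0],[20,0,0,-22,0,0,0]]'; python3 st.py
```

```text
t: 23.42
ee_pos: [437.3, 317.3, 51.8]
eef_rot: [0.0, 0.861, 0.509, 0.0]
ft_force: [-3.1, -2.5, 13.1]
finger_gap: 30.0
psi 99.5 r 445.0 z 51.8 yaw 61.2 F@56: [22.76 24.93 21.03] frad -1.6 fz 12.4 tw [-0.57  0.59 -0.02] pos [437.2 317.3  51.8] t 23.5667
q [-0.58  0.74 -0.16  1.96  0.24  0.46 -1.41]
```

On the counter (12 N). I'll release and lift, then head for the gauge block.

```bash
python3 -m handwheel '[[80,0,0,1,0,0,0],[80,0,0,1,0,0,0],[80,0,0,1,0,0,0],[80,0,0,1,0,0,0],[80,0,0,1,0,0,0],[80,0,0,1,0,0,0],[80,0,0,1,0,0,0],[80,0,0,40,0,0,0],[80,0,0,80,0,0,0],[80,0,0,120,0,0,0],[80,0,0,120,0,0,0],[80,0,0,120,0,0,0]]'; python3 st.py; python3 - <<'E'
from h import *
np.set_printoptions(precision=1,suppress=True)
s=capture('side');t=capture('top')
for d in(s,t):
  b=[(b[0],b[1],b[2]) for b in blobs(d,'blue')];print(b,[(b[0],b[1]) for b in blobs(d,'orange')])
cv2.imwrite('pics/s7.png',cv2.resize(s['img'][190:460,240:460],None,fx=2.2,fy=2.2,interpolation=cv2.INTER_CUBIC))
b=s['img'][250:320,300:400];cv2.imwrite('pics/g.png',cv2.resize(b,None,fx=6,fy=6,interpolation=cv2.INTER_NEAREST))
E
```

```text
t: 24.57
ee_pos: [438.6, 318.7, 172.6]
eef_rot: [-0.0, 0.861, 0.509, 0.003]
ft_force: [-0.0, -0.2, -0.5]
finger_gap: 79.9
psi 99.6 r 444.7 z 169.2 yaw 61.2 F@56: [-12.66  -2.59  -1.68] frad 0.2 fz -0.0 tw [ 0.02 -0.    0.04] pos [436.5 316.9 169.2] t 24.7167
q [-0.53  0.56 -0.23  1.88  0.18  0.72 -1.36]
[(np.int32(236), array([336.1, 279.6]), ((336.0103454589844, 279.7268371582031), (13.402568817138672, 18.98697280883789), 23.96249008178711))] [(np.int32(276), array([365.6, 403.8]))]
[(np.int32(23), array([411.1, 192.4]), ((411.00006103515625, 192.50003051757812), (1.4552137851715088, 14.309601783752441), 75.96376037597656)), (np.int32(177), array([301.2, 278.9]), ((301.0, 279.0), (10.0, 16.0), 90.0))] []
```

View pics/s7.png

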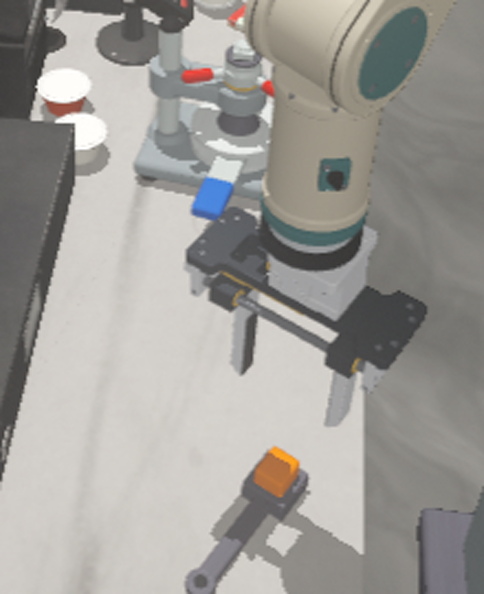

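The key lies flat at its old spot. I'll fit the blue grip's outline in both views for its pose.

```bash
python3 - <<'E'
from h import *
from scipy.optimize import minimize
np.set_printoptions(precision=2,suppress=True)
D=[];
for c in('side','top'):
    d=capture(c);h=cv2.cvtColor(d['img'],cv2.COLOR_BGR2HSV);m=cv2.inRange(h,np.array((100,100,50)),np.array((128,255,255)))
    n,l,s,ce=cv2.connectedComponentsWithStats(m)
    i=1+np.argmin([np.hypot(*(ce[k]-proj(d,[529,-2,50]))) for k in range(1,n)]);print(s[i])
    D.append((d,(l==i).astype(np.float32)))
def cost(p,z0=42.5):
    x,y,a=p[0],p[1],p[2];e=0
    for j,(d,m) in enumerate(D):
        P=[]
        for u in(-27.5,27.5):
            for v in(-17,17):
                for z in(z0,z0+15):P.append(proj(d,[x+u*np.cos(a)-v*np.sin(a),y+u*np.sin(a)+v*np.cos(a),z])+.5*0)
        P=np.array(P)-[280,200]
        S=8;im=np.zeros((120*S,120*S),np.uint8)
        cv2.fillConvexPoly(im,cv2.convexHull(np.round((P+.5)*S*16).astype(np.int32)),1,shift=4)
        r=cv2.resize(im.astype(np.float32),(120,120),interpolation=cv2.INTER_AREA)
        e+=np.abs(r-m[200:320,280:400]).sum()
    return e
for a0 in(79,83,87):
  r=minimize(cost,[529,-2,np.radians(a0)],method='Nelder-Mead',options=dict(initial_simplex=[[529,-2,np.radians(a0)],[534,-2,np.radians(a0)],[529,3,np.radians(a0)],[529,-2,np.radians(a0+4)]]))
  print(r.x[:2],np.degrees(r.x[2]),r.fun)
E
```

```text
[328 271  18  19 247]
[292 273  19  12 188]
[529.45  -3.82] 83.51363553126474 111.59375
[529.37  -3.37] 83.48011759086602 111.6875
[529.67  -3.26] 82.87798651011438 111.71875
```

```bash
python3 -m handwheel '[[80,12,-40,0,0,0,0.05],[80,24,-80,0,0,0,0.1],[80,36,-120,0,0,0,0.2],[80,48,-160,0,0,0,0.3],[80,60,-200,0,0,0,0.38],[80,72,-240,0,0,0,0.38],[80,84,-280,0,0,0,0.38],[80,94,-312,0,0,0,0.38],[80,94,-312,0,0,0,0.38],[80,94,-312,0,0,0,0.38],[80,94,-312,0,0,0,0.38],[80,94,-312,0,0,0,0.38]]'; python3 st.py
```

```text
t: 25.92
ee_pos: [530.7, 7.6, 170.1]
eef_rot: [-0.001, 0.748, 0.664, 0.0]
ft_force: [0.3, 0.5, -0.1]
finger_gap: 80.1
psi 81.2 r 130.4 z 170.4 yaw 83.2 F@56: [-0.07 -3.36 -0.47] frad 0.4 fz 0.0 tw [-0.03 -0.02 -0.03] pos [531.    7.4 170.4] t 26.0667
q [ 0.18  0.56 -0.36  1.91  0.29  0.73 -0.47]
```

```bash
python3 -m handwheel '[[80,-0.5,-1,-40,0,0,0],[80,-0.5,-1,-75,0,0,0],[80,-0.5,-1,-100,0,0,0],[80,-0.5,-1,-113,0,0,0],[80,-0.5,-1,-113,0,0,0],[20,-0.5,-1,-113,0,0,0],[20,-0.5,-1,-113,0,0,0],[20,-0.5,-1,-113,0,0,0],[20,-0.5,-1,-113,0,0,0],[20,-0.5,-1,-113,0,0,0],[20,-0.5,-1,-113,0,0,0],[20,-0.5,-1,-113,0,0,0]]' ; python3 -m handwheel '[[20,0,0,0,0,0,0],[20,0,0,0,0,0,0],[20,0,0,0,0,0,0]]'; python3 st.py
```

```text
t: 27.07
ee_pos: [530.9, 4.6, 57.8]
eef_rot: [0.0, 0.749, 0.663, 0.0]
ft_force: [0.0, 0.8, 0.9]
finger_gap: 36.8
t: 27.32
ee_pos: [530.5, 4.6, 57.5]
eef_rot: [-0.0, 0.749, 0.663, -0.0]
ft_force: [-1.0, -0.1, 2.5]
finger_gap: 34.9
psi 81.2 r 127.6 z 57.4 yaw 83.0 F@56: [2.75 2.56 4.16] frad -0.6 fz 3.2 tw [-0.03  0.25 -0.06] pos [530.5   4.6  57.4] t 27.4667
q [ 0.11  0.73 -0.26  1.98  0.39  0.47 -0.56]
```

```bash
python3 -m handwheel '[[20,0.6,5,0,0,0,0],[20,1.8,15,0,0,0,0],[20,3.7,30,0,0,0,0],[20,5.5,45,0,0,0,0],[20,7.3,60,0,0,0,0],[20,7.3,60,0,0,0,0]]' ; python3 st.py;  python3 -m handwheel '[[20,1.8,15,0,0,0,0],[20,3.7,30,0,0,0,0],[20,5.5,45,0,0,0,0],[20,7.3,60,0,0,0,0],[20,9.2,75,0,0,0,0],[20,10,82,0,0,0,0],[20,10,82,0,0,0,0]]' ; python3 st.py
```

```text
t: 27.97
ee_pos: [534.1, 54.2, 56.4]
eef_rot: [0.002, 0.751, 0.66, -0.009]
ft_force: [-4.5, -13.9, 4.0]
finger_gap: 33.8
psi 82.5 r 177.9 z 56.3 yaw 82.6 F@56: [5.72 4.76 5.99] frad -16.3 fz 3.9 tw [-3.85  1.02 -0.23] pos [534.1  54.9  56.3] t 28.1167
q [-0.    0.74 -0.24  1.95  0.37  0.5  -0.64]
t: 28.7
ee_pos: [548.2, 149.4, 57.2]
eef_rot: [-0.001, 0.748, 0.664, 0.001]
ft_force: [-0.3, 2.5, -0.2]
finger_gap: 33.8
psi 82.1 r 270.4 z 57.3 yaw 83.0 F@56: [-4.59  0.07  1.51] frad 1.5 fz -1.3 tw [ 0.31 -0.12  0.04] pos [548.2 146.3  57.3] t 28.85
q [-0.15  0.76 -0.24  1.88  0.33  0.53 -0.74]
```

```bash
python3 - <<'E'
from h import *
s=capture('side');o=get_obs();print(o['ft_force'],o['wrist_torque'])
cv2.imwrite('pics/s8.png',cv2.resize(s['img'][170:370,250:430],None,fx=3,fy=3,interpolation=cv2.INTER_CUBIC))
E
```

```text
[ 0.40506399  1.45697495 -1.57299453] [ 0.30009976 -0.12932366  0.00681414]
```

View pics/s8.png

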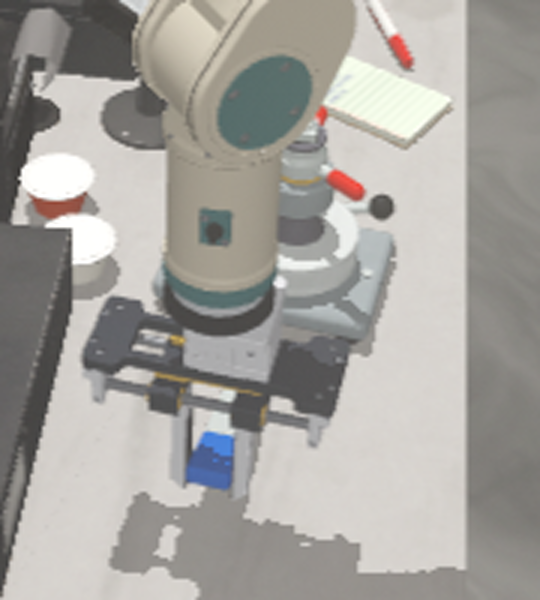

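```bash
python3 - <<'E'
from h import *
s=capture('side')
for z in(42,58): print(z,atz(s,(320.7,331.7),z))
print(proj(s,[550.5,166,42.5]))
E
python3 -m handwheel '[[20,1.8,15,0,0,0,0],[20,3.7,30,0,0,0,0],[20,3.7,30,0,0,0,0],[20,3.7,30,0,0,0,0]]' ; python3 st.py
```

```text
42 [546.97576593 156.85687075  42.        ]
58 [545.69403656 170.63754152  58.        ]
[318.58993118 334.53059328]
t: 29.28
ee_pos: [551.9, 178.2, 57.5]
eef_rot: [-0.0, 0.748, 0.663, 0.001]
ft_force: [1.3, 1.5, -1.4]
finger_gap: 33.5
psi 82.2 r 300.5 z 57.4 yaw 83.0 F@56: [ 3.06 -1.6   0.04] frad 1.4 fz -1.2 tw [ 0.26 -0.14  0.01] pos [551.8 176.2  57.4] t 29.4333
q [-0.2   0.78 -0.24  1.85  0.32  0.56 -0.78]
```

The block slipped about 10 mm in the grip while being drawn, but it is now well clear of the press. The tips reach about 12 mm below its underside, so I'll lower until they almost touch the counter and open there.

```bash
python3 -m handwheel '[[20,0,0,-10,0,0,0],[20,0,0,-20,0,0,0],[20,0,0,-26,0,0,0],[20,0,0,-29.5,0,0,0],[20,0,0,-29.5,0,0,0],[20,0,0,-29.5,0,0,0]]' ; python3 st.py
```

```text
t: 29.93
ee_pos: [551.4, 176.1, 27.3]
eef_rot: [-0.0, 0.749, 0.663, -0.001]
ft_force: [0.6, 1.2, -1.4]
finger_gap: 33.8
psi 82.2 r 300.4 z 27.8 yaw 83.0 F@56: [-0.77 -0.28 -2.64] frad -0.1 fz -1.0 tw [ 0.04 -0.05  0.03] pos [551.5 176.1  27.8] t 30.0833
q [-0.22  0.82 -0.22  1.86  0.34  0.5  -0.79]
```

```bash
python3 -m handwheel '[[20,0,0,-1.5,0,0,0],[20,0,0,-1.5,0,0,0],[60,0,0,-1.5,0,0,0],[60,0,0,-1.5,0,0,0],[60,0,0,-1.5,0,0,0],[60,0,0,-1.5,0,0,0],[60,0,0,-1.5,0,0,0],[60,0,0,30,0,0,0],[60,0,0,70,0,0,0],[60,0,0,110,0,0,0],[60,0,0,150,0,0,0],[60,0,0,190,0,0,0]]' ; python3 -m handwheel '[[60,-60,30,40,0,0,0],[60,-100,60,80,0,0,0],[60,-130,90,100,0,0,0],[60,-150,130,100,0,0,0],[60,-150,160,100,0,0,0],[60,-150,160,100,0,0,0],[60,-150,160,100,0,0,0]]'; python3 st.py; python3 - <<'E'
from h import *
np.set_printoptions(precision=1,suppress=True)
s=capture('side');t=capture('top')
for d in(s,t):
  for k in('blue','orange'): print(k,[(b[0],b[1],atz(d,b[1],{'blue':10,'orange':38}[k])[:2]) for b in blobs(d,k)])
print([b[1] for b in blobs(s,'red')])
cv2.imwrite('pics/s9.png',cv2.resize(s['img'][130:480,230:470],None,fx=1.7,fy=1.7,interpolation=cv2.INTER_CUBIC))
E
```

```text
t: 31.08
ee_pos: [551.3, 176.5, 219.8]
eef_rot: [-0.0, 0.749, 0.663, -0.0]
ft_force: [1.5, 0.0, 0.3]
finger_gap: 59.6
t: 31.67
ee_pos: [396.6, 345.7, 320.6]
eef_rot: [-0.003, 0.745, 0.667, 0.003]
ft_force: [0.1, 0.7, 0.3]
finger_gap: 59.8
psi 103.4 r 470.8 z 317.8 yaw 83.1 F@56: [ 3.76 -4.45 -2.26] frad -1.4 fz -0.7 tw [-0.06 -0.12  0.  ] pos [401.6 336.4 317.8] t 31.8167
q [-0.46  0.37 -0.41  1.74  0.17  1.06 -1.05]
blue [(np.int32(275), array([317.8, 344.3]), array([551.4, 166.7]))]
orange [(np.int32(280), array([365.4, 403.6]), array([438.6, 320.8]))]
blue [(np.int32(23), array([411.1, 192.4]), array([ 776.1, -387.7])), (np.int32(166), array([244.8, 283.5]), array([550.7, 166.5]))]
orange []
[array([383.1, 186.4]), array([352.4, 192.4]), array([356.1, 207.3]), array([329.4, 223.8]), array([364.9, 231.2]), array([268.1, 238.4]), array([ 84., 453.])]
```

View pics/s9.png

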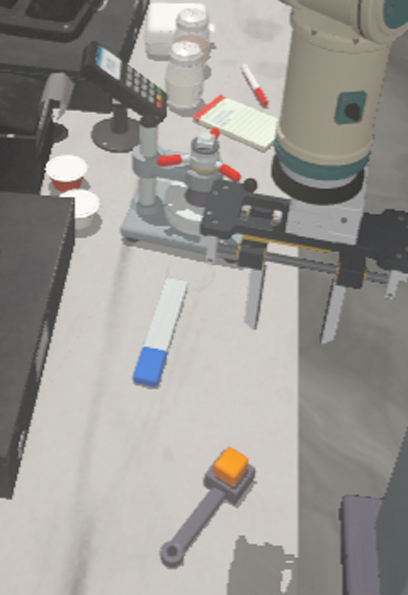

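```bash
python3 -c "
from cell import *
print(hand_in())"
```

```text
the job is handed in; nothing more can be done
None
```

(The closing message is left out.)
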